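# Window desk: everything back on its own spot

## Task

Tidy the desk: stand the yellow mug in the middle of the yellow coaster, the blue mug in the middle of the blue coaster and the potted plant in the middle of its terracotta saucer, and lay the red mouse on the centre of the dark mat, lengthwise along the red oval printed on it (either way round). Keep mugs and plant upright, set them down gently rather than dropping them, and leave the pink notes and the green stapler where they are.

Things in the scene. Friction and masses are not known exactly. Their poses are not given: they have to be found in the camera images.
- yellow_mug: sizes in mm: small white mug with yellow stripes, a yellow handle and yellow glaze inside; 80 tall, outside diameter 56 at the foot and 60 at the rim, wall 3.5, about 200 g. Origin: centre of its underside; z up. The handle sticks out along the mug's +y to 55 from the axis, between 14 and 68 above the underside; the +x and -x sides are clear to grip. Stands upright at the start at any yaw.
- blue_mug: sizes in mm: small white mug with blue stripes, a blue handle and blue glaze inside; 80 tall, outside diameter 56 at the foot and 60 at the rim, wall 3.5, about 200 g. Origin: centre of its underside; z up. The handle sticks out along the mug's +y to 55 from the axis, between 14 and 68 above the underside; the +x and -x sides are clear to grip. Stands upright at the start at any yaw.
- mouse: sizes in mm: red computer mouse with a black wheel, 100 long (x, wheel end at +x), 56 wide (y), 36 high at the hump (the sides are upright from about 6 to 18 above the underside; grip across y), about 90 g. Origin: centre of its underside; z up. Lies flat at the start at any yaw.
- plant: sizes in mm: green succulent in a terracotta pot; pot 60 tall, diameter 58 at the foot and 61 at the top, leaves up to 88 high and within the pot's width, about 250 g. Origin: centre of the pot's underside; z up. Round, so any grip direction will do.
- yellow_coaster: sizes in mm: flat round yellow coaster with a thin cream ring, diameter 94, 4 thick, fixed to the desk. Origin: centre of its underside; z up; its top is 4 above the desk.
- blue_coaster: sizes in mm: flat round blue coaster with a thin cream ring, diameter 94, 4 thick, fixed to the desk. Origin: centre of its underside; z up; its top is 4 above the desk.
- mouse_mat: sizes in mm: small dark rectangular mouse mat, 126 (x) by 84 (y), 3 thick, with a thin red oval (108 along x by 66 along y) round its centre; fixed to the desk. Origin: centre of its underside; z up; its top is 3 above the desk.
- saucer: sizes in mm: round terracotta saucer, outside diameter 98 at the rim and 88 at the foot, rim 10 high and 4 thick, flat inside floor 4 above the desk and about 80 across; fixed to the desk. Origin: centre of its underside; z up.
- notes: sizes in mm: bystander: loose pad of pink sticky notes, 70 by 70, 22 high. Origin: centre of its underside; z up. Leave it where it is.
- stapler: sizes in mm: bystander: loose small stapler, green top on a black base, 100 long (x), 32 wide (y), about 43 high. Origin: centre of its underside; z up. Leave it where it is.
Mind the look-alikes: they are no part of the job. Of the things shaped like the mouse, the red one is meant.

How it is judged:
By the outcome, as a careful person would: the job done as asked, in the order asked, and still so for the second after the job is handed in, with the robot touching nothing.
It also fails if it takes over 125 s, if anything falls off the work surface, if the arm or the gripper's body presses on something with over 40 N, if the wrist force passes 120 N, or if a joint passes its speed limit or range.

## Robot

A 7-joint arm with a two-finger parallel gripper is mounted at the origin on the work surface. World frame = base frame: x ahead of the robot, y to its left, z up, the work surface at z = 0. Lengths are in m, angles in rad, forces in N, time in s.
With the tool pointing down it reaches from about 0.35 to 0.9 m from the base axis. Payload 7.2 kg.
Tool frame: the origin (TCP) lies midway between the tips of the shut fingers; the grasp point (between the pads) lies 19 mm behind it; x points along the fingers, z is the direction in which the jaws open and shut, and the axes are right-handed (so a half turn about x gives the same grasp; the last joint's range is limited). The gripper opens to 88 mm and grips with 3 to 60 N. Pads are 20 mm wide; open, the fingers measure 115 mm over their backs; the gripper's body (75 mm by 178 mm) begins 61 mm behind the grasp point.
Start: joints at [-1.365, 0.411, -0.013, 1.596, 0.006, 1.134, -0.082], TCP at [0.169, 0.602, 0.223] pointing down, gripper open.
Joint ranges: [-2.95, 2.95], [-0.29, 1.99], [-1.47, 1.44], [0.14, 2.54], [-1.03, 4.17], [0.13, 1.85], [-2.86, 2.86]. Speed limits (rad/s): [2.39, 2.39, 3.01, 3.01, 3.14, 3.14, 3.14].

## Interface

Orientations are given as a rotation vector (axis times angle).
In Python, from station import r, hand, kin, sensors, capture, calibration, close_job gives the robot as it stands. The module is installed in compiled form; this text tells all that it offers. Calls block until the motion is done:
- r.move_pose(position, orientation): joint-space move of the TCP to a pose.
- r.move_straight(position, velocity=0.15, rot=None, until_force=None): straight line of the TCP; rot=None keeps the orientation; velocity is the mean speed in m/s. With until_force (N) it stops when the force on the tool has changed by that much, and returns True; else False.
- r.set_joints(angles): joint-space move.
- hand.move_gripper(opening): finger opening in m; the grip force is fixed at half the most; returns when the fingers have stopped.
- r.pause(seconds).
- kin.ik(position, orientation): joint angles nearest the present ones, or None.
- sensors.observe(): the state.
- capture(name): name is "scene" or "top"; returns (picture, depth): 480x640x3 uint8, blue, green, red; 480x640 float32, m along the optical axis (not along the pixel's ray), 0 where there is no reading.
- calibration(name): a dict with "camera_matrix" (3x3 intrinsics, pixels), "T" (4x4, takes a point from camera to world coordinates). Camera axes: x right, y up, looking along -z (the intrinsics and any distortion apply to the point x, -y, -z); pixel columns grow to the right and rows downward; lengths in m; the calibration is good to about 2 mm. A picture is of the moment at which its call begins. calibration takes no time and is no camera call.
A pose or a line that the arm cannot do raises r.IKError and nothing moves.
- close_job(): hands the job in, once; it reports no verdict.
The state is a dict: "time": time; "q": joint angles; "joint_velocities": joint speeds; "joint_efforts": joint torques, N m; "ee_pos": TCP position; "ee_rot": TCP orientation; "wrist_force": force on the tool from outside, world axes, zero at the start; "moment": the same for the moment, N m; "gripper_width": finger opening in m.
Only numpy, scipy, OpenCV 4.12 (cv2) and the standard library are available. Lean on these libraries where they do the work, as an engineer would, in place of code of your own. Each camera call takes 0.05 s, during which the arm holds its last target. There are 200 camera calls.

## Working session

There is one attempt and no reset: what is moved stays moved. The work goes in short steps, each a Python script; the robot and the scene stay as the last script left them, time stands still between calls to the robot, and variables do not carry over. Pictures are saved under pics/ and viewed, about 12 in all and at most 16, crops included, and the job is handed in when it is done.

```bash
mkdir -p pics
python3 - <<'E'
from station import *
import cv2,numpy as np
for n in("scene","top"):
    p,d=capture(n);cv2.imwrite(f"pics/{n}0.png",p);c=calibration(n);print(n,{k:np.round(v,4).tolist() if not isinstance(v,str) else v for k,v in c.items()},(d>0).mean())
s=sensors.observe();print(s)
E
```

```text
scene {'camera_matrix': [[617.7871, 0.0, 316.9662], [0.0, 617.7871, 239.9478], [0.0, 0.0, 1.0]], 'T': [[0.5372, -0.6181, 0.5739, 1.34], [0.8434, 0.3833, -0.3765, -0.5833], [0.0127, 0.6863, 0.7272, 1.1492], [0.0, 0.0, 0.0, 1.0]]} 0.9960872395833333
top {'camera_matrix': [[443.449, 0.0, 314.4678], [0.0, 443.449, 244.4168], [0.0, 0.0, 1.0]], 'T': [[-0.0238, 0.9963, -0.0825, 0.3646], [-0.9995, -0.0255, -0.0201, -0.008], [-0.0221, 0.082, 0.9964, 1.0996], [0.0, 0.0, 0.0, 1.0]]} 0.9960970052083333
{'time': 0.1, 'q': array([-1.36520358,  0.41178776, -0.01268034,  1.5969216 ,  0.00559301,
        1.13430452, -0.08222398]), 'joint_velocities': array([ 0.0009503 , -0.00068459,  0.00062821, -0.00306287,  0.00021977,
        0.00061408,  0.00105916]), 'joint_efforts': array([ 2.47523254e-03, -5.89102113e+01,  6.43525925e-01, -2.91714567e+01,
       -5.37785527e-02,  1.44689163e-02,  6.71466432e-05]), 'ee_pos': array([0.1689243 , 0.60128527, 0.22192923]), 'ee_rot': array([-1.00607026,  1.32744513,  1.00454313]), 'wrist_force': array([ 0.03102697, -0.71245165,  0.34965983]), 'moment': array([-0.0515878 ,  0.02223867, -0.01842848]), 'gripper_width': 0.08791140023011493}
```

View pics/scene0.png

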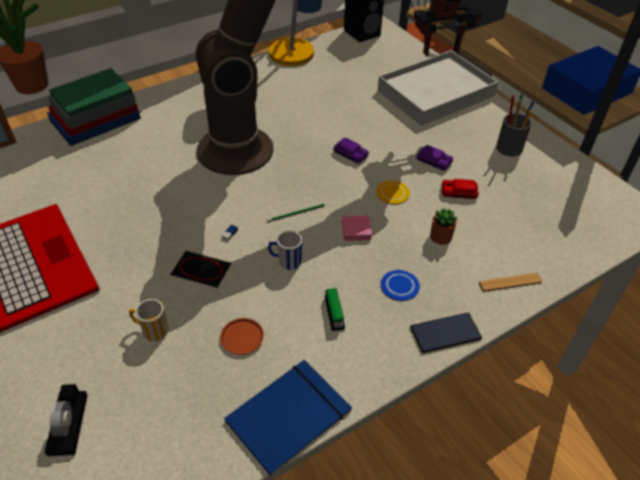

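View pics/top0.png

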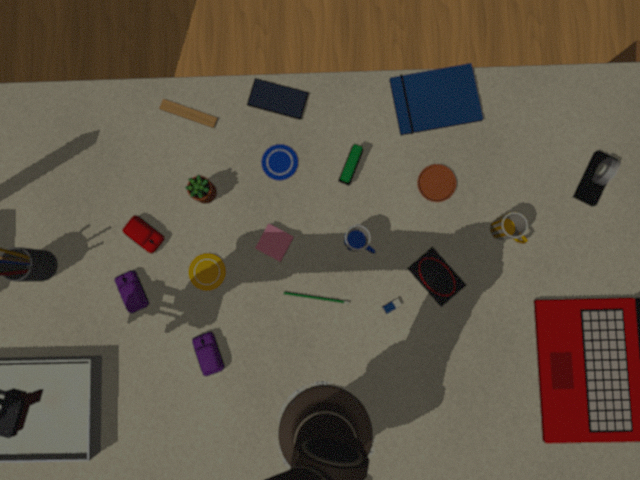

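```bash
cat > h.py <<'E'
from station import *
import cv2,numpy as np
def cloud(n):
    p,d=capture(n);c=calibration(n);K=np.array(c["camera_matrix"]);T=np.array(c["T"])
    v,u=np.mgrid[0:480,0:640]
    P=np.stack([(u-K[0,2])/K[0,0]*d,-(v-K[1,2])/K[1,1]*d,-d],-1)@T[:3,:3].T+T[:3,3]
    P[d==0]=np.nan
    return p,P,cv2.cvtColor(p,cv2.COLOR_BGR2HSV)
E
python3 - <<'E'
from h import *
seeds={"scene":dict(ymug=(152,322),bmug=(289,250),mouse=(460,188),plant=(444,228),yc=(393,192),bc=(400,285),mat=(201,268),sau=(242,337),notes=(357,228),stap=(335,308)),
"top":dict(ymug=(510,228),bmug=(357,239),mouse=(143,234),plant=(201,189),yc=(207,271),bc=(280,162),mat=(437,276),sau=(437,182),notes=(275,243),stap=(350,164))}
for n in seeds:
    p,P,H=cloud(n);np.savez(f"c_{n}.npz",p=p,P=P,H=H)
    for k,(u,v) in seeds[n].items():
        c=P[v,u]; m=np.linalg.norm(P[...,:2]-c[:2],axis=-1)<.07
        ring=P[m][:,2]; g=np.nanpercentile(ring,20)
        q=P[m&(P[...,2]>g+.012)]
        top=np.percentile(q[:,2],95) if len(q)>5 else 0
        print(n,k,"hsv",H[v,u],"seed",c.round(4),"desk",g.round(4),len(q),"top",np.round(top,4))
p=np.load("c_top.npz")["p"];p2=np.load("c_scene.npz")["p"]
f=lambda a:cv2.convertScaleAbs(cv2.resize(a,(400,400),interpolation=cv2.INTER_CUBIC),alpha=1.7)
cv2.imwrite("pics/mice.png",np.hstack([f(p[210:390,90:270]),f(p2[90:220,330:500])]))
E
```

```text
scene ymug hsv [ 19 235  76] seed [ 0.5077 -0.4517  0.0725] desk 0.0008 1072 top 0.0826
scene bmug hsv [118  63  57] seed [ 0.4842 -0.1001  0.0741] desk 0.0013 882 top 0.083
scene mouse hsv [  0 247 120] seed [0.5014 0.4267 0.0347] desk 0.0021 624 top 0.0414
scene plant hsv [  8 204  55] seed [0.6155 0.2662 0.0651] desk -0.0024 719 top 0.0874
scene yc hsv [ 19 255 107] seed [0.4002 0.2793 0.0122] desk 0.0019 5 top 0
scene bc hsv [110 225 146] seed [0.6662 0.0984 0.0048] desk -0.7463 2093 top 0.0096
scene mat hsv [ 0  0 10] seed [ 0.3672 -0.2812  0.0048] desk 0.0021 0 top 0
scene sau hsv [  9 201 141] seed [ 0.5994 -0.2909  0.006 ] desk 0.0013 53 top 0.0173
scene notes hsv [174 136 109] seed [0.4719 0.1077 0.0258] desk 0.0016 616 top 0.0286
scene stap hsv [ 68 226 105] seed [ 0.6652 -0.0892  0.0445] desk -0.7459 2513 top 0.0414
top ymug hsv [ 22 225  86] seed [ 0.4813 -0.4601  0.024 ] desk -0.0015 853 top 0.0798
top bmug hsv [107 223  64] seed [ 0.4641 -0.09    0.0246] desk -0.0014 610 top 0.0809
top mouse hsv [  0 232 110] seed [0.4887 0.4299 0.036 ] desk -0.0005 910 top 0.0381
top plant hsv [ 52 168  56] seed [0.586  0.2753 0.0809] desk -0.0009 627 top 0.0867
top yc hsv [ 21 226  88] seed [0.3959 0.2818 0.0057] desk -0.0007 0 top 0
top bc hsv [109 228  96] seed [0.6654 0.0958 0.0062] desk -0.0005 0 top 0
top mat hsv [86 56 32] seed [ 0.37   -0.2849  0.0014] desk -0.0006 0 top 0
top sau hsv [  9 178 102] seed [ 0.6039 -0.2955  0.0026] desk -0.0007 43 top 0.0132
top notes hsv [174 103  89] seed [0.4596 0.1099 0.0237] desk -0.001 824 top 0.0252
top stap hsv [ 67 186  85] seed [ 0.646  -0.0776  0.0405] desk -0.0013 452 top 0.042
```

View pics/mice.png

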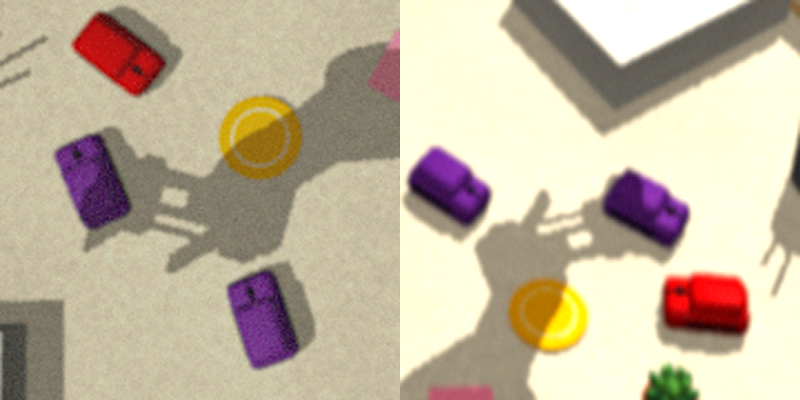

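Mouse-shaped things in the top view: red (143,234), purple (131,291) and purple (207,353). The red one fits the text, and the crop shows it with its black wheel towards the lower right.

```bash
cat >> h.py <<'E'
def onplane(n,pts,z):
    c=calibration(n);K=np.array(c["camera_matrix"]);T=np.array(c["T"]);pts=np.asarray(pts,float).reshape(-1,2)
    r=np.c_[(pts[:,0]-K[0,2])/K[0,0],-(pts[:,1]-K[1,2])/K[1,1],-np.ones(len(pts))]@T[:3,:3].T
    return (T[:3,3]+r*((z-T[2,3])/r[:,2])[:,None])[:,:2]
def biggest(m):
    cs,_=cv2.findContours(m.astype(np.uint8),cv2.RETR_EXTERNAL,cv2.CHAIN_APPROX_NONE)
    return max(cs,key=cv2.contourArea)
def near(P,c,r): return np.linalg.norm(P[...,:2]-np.array(c),axis=-1)<r
mm=lambda a:(np.asarray(a)*1000).astype(np.float32)
def ell(n,m,z): # centre and axes in mm
    return cv2.fitEllipse(mm(onplane(n,cv2.convexHull(biggest(m)),z)))
def rect(n,m,z): return cv2.minAreaRect(mm(onplane(n,biggest(m),z)))
def mug(P,c,zoff=0):
    m=near(P,c,.075); Z=P[...,2]-zoff
    q=P[m&(Z>.073)&(Z<.09)][:,:2]
    # circle fit on mid-wall rim
    from scipy.optimize import least_squares
    s=least_squares(lambda a:np.hypot(*(q-a).T)-.0283,np.median(q,0),loss="soft_l1",f_scale=.002).x
    h=P[m&(Z>.02)&(Z<.066)][:,:2]-s; R=np.hypot(*h.T); h=h[(R>.036)&(R<.058)]
    a=np.degrees(np.arctan2(h[:,1].mean(),h[:,0].mean()))
    return s*1000,a,len(q),len(h)
E
cat > fit.py <<'E'
from h import *
for n in("top","scene"):
    f=np.load(f"c_{n}.npz");P,H=f["P"],f["H"];h,s,v=[H[...,i] for i in range(3)]
    R=lambda x:tuple(np.round(y,1) for y in x)
    print(n)
    print(" yc",*map(R,ell(n,near(P,(.398,.281),.065)&(s>150)&(h>14)&(h<35),.004)[:2]))
    print(" bc",*map(R,ell(n,near(P,(.666,.097),.065)&(s>120)&(h>100)&(h<125),.004)[:2]))
    print(" sau",*map(R,ell(n,near(P,(.602,-.293),.07)&(s>120)&((h<18)|(h>175)),.010)[:2]))
    mm_=near(P,(.369,-.283),.085)&((v<45)&((h>35)|(s<50)) | ((s>120)&((h<10)|(h>170))))
    mm_=cv2.morphologyEx(mm_.astype(np.uint8),cv2.MORPH_OPEN,np.ones((3,3)))
    print(" mat",rect(n,mm_,.003))
    o=near(P,(.369,-.283),.07)&(s>100)&((h<10)|(h>170))&(v>25);print(" oval",ell(n,o,.003))
    print(" mouse",rect(n,near(P,(.489,.43),.075)&(s>120)&((h<10)|(h>172))&(v>40),.015))
    print(" plant",ell(n,near(P,(.59,.272),.055)&(P[...,2]>.045)&(P[...,2]<.1),.06 ), P[near(P,(.59,.272),.05)&(P[...,2]>.05)].mean(0))
    for k,c in(("ymug",(.49,-.46)),("bmug",(.468,-.097))): print(" ",k,mug(P,c))
E
python3 fit.py
```

```text
top
 yc (np.float64(394.9), np.float64(282.8)) (np.float64(91.4), np.float64(92.2))
 bc (np.float64(666.8), np.float64(97.4)) (np.float64(88.8), np.float64(90.2))
 sau (np.float64(601.1), np.float64(-292.2)) (np.float64(92.9), np.float64(94.4))
 mat ((370.382080078125, -282.94195556640625), (123.1561508178711, 80.61088562011719), 38.769195556640625)
 oval ((369.03924560546875, -283.16168212890625), (73.1264419555664, 113.0982666015625), 130.5103302001953)
 mouse ((491.1834716796875, 438.9037780761719), (99.66022491455078, 53.98924255371094), 51.8143196105957)
 plant ((593.8827514648438, 285.6886291503906), (60.08045959472656, 69.05401611328125), 148.13235473632812) [0.59149124 0.28257444 0.07069176]
  ymug (array([ 482.61571721, -446.41156478]), np.float64(-138.58443728979375), 171, 52)
  bmug (array([462.68167725, -86.4876855 ]), np.float64(-129.93450091594207), 139, 32)
scene
 yc (np.float64(391.2), np.float64(285.4)) (np.float64(91.8), np.float64(95.0))
 bc (np.float64(664.2), np.float64(99.1)) (np.float64(90.0), np.float64(92.5))
 sau (np.float64(598.0), np.float64(-291.2)) (np.float64(95.3), np.float64(96.1))
 mat ((366.4366455078125, -283.204345703125), (119.88924407958984, 77.17526245117188), 37.42363739013672)
 oval ((374.2740173339844, -263.863037109375), (55.013145446777344, 83.59031677246094), 96.69698333740234)
 mouse ((484.70318603515625, 444.4340515136719), (98.76361846923828, 77.39259338378906), 52.213768005371094)
 plant ((590.685546875, 287.14166259765625), (62.29850387573242, 97.0264663696289), 39.93577194213867) [0.5976664  0.27926631 0.07149505]
  ymug (array([ 480.74122097, -446.72195745]), np.float64(-136.4300972471225), 237, 63)
  bmug (array([460.52298243, -86.53657553]), np.float64(-127.79247047659692), 199, 56)
```

```bash
cat >> h.py <<'E'
from scipy.spatial.transform import Rotation as Ro
def rot(t):
    z=np.array([np.cos(t),np.sin(t),0]);x=np.array([0,0,-1.]);return Ro.from_matrix(np.c_[x,np.cross(z,x),z]).as_rotvec()
def best(xy,z,ts,zs=.2):
    q0=sensors.observe()["q"];o=[]
    for t in ts:
        a,b=kin.ik([*xy,z],rot(t)),kin.ik([*xy,zs],rot(t))
        if a is None or b is None or abs(a[6])>2.7 or abs(b[6])>2.7: continue
        o.append((np.abs(np.asarray(b)-q0).max()+.3*max(0,abs(b[6])-1.5),t))
    return min(o)[1]
def pick(xy,z,t,hov=.2):
    t=best(xy,z,[t,t+np.pi,t-np.pi],hov)
    hand.move_gripper(.088);r.move_pose([*xy,hov],rot(t));r.move_straight([*xy,z+.03],.2)
    hit=r.move_straight([*xy,z],.08,until_force=8);hand.move_gripper(0);r.pause(.2)
    s=sensors.observe();print("picked hit",hit,"w",s["gripper_width"],"tcp",s["ee_pos"].round(4),"t",s["time"])
    r.move_straight([*xy,hov],.15);s=sensors.observe();print("lifted w",s["gripper_width"],"F",s["wrist_force"].round(2));return t
def place(xy,z,ts,hov=.2):
    t=best(xy,z,ts,hov);r.move_pose([*xy,hov],rot(t));r.move_straight([*xy,z+.012],.15);r.pause(.3)
    hit=r.move_straight([*xy,z-.004],.015,until_force=3);s=sensors.observe()
    print("placed hit",hit,"tcp",s["ee_pos"].round(4),"th",np.degrees(t),"w",s["gripper_width"])
    hand.move_gripper(.088);r.pause(.2);r.move_straight([*xy,hov],.15);print("t",sensors.observe()["time"])
ANY=np.radians(np.arange(-180,180,10))
E
python3 - <<'E'
from h import *
from scipy.optimize import least_squares
M=[];Q=[]
for n,d in(("top",(-.0015,.0008,.001)),("scene",(.0015,-.0008,-.0015))):
    f=np.load(f"c_{n}.npz");P,H=f["P"]+d,f["H"];h,s,v=[H[...,i] for i in range(3)]
    m=P[near(P,(.489,.44),.075)&(s>120)&((h<10)|(h>172))&(v>35)&(P[...,2]>.006)];M.append(m)
    q=P[near(P,(.593,.283),.05)&(P[...,2]>.015)&(P[...,2]<.058)];Q.append(q)
M=np.vstack(M);Q=np.vstack(Q)
print("mouse",cv2.minAreaRect(mm(M[:,:2])),np.percentile(M,[1,99],axis=0))
print("plant",1000*least_squares(lambda a:np.hypot(*(Q[:,:2]-a).T)-.0298,[.593,.283],loss="soft_l1",f_scale=.002).x,len(Q))
for k,xy,z,ts in(("ym",(.4817,-.4466),.031,np.radians([-47.5,132.5])),("yc",(.393,.2841),.035,ANY),("bm",(.4616,-.0865),.031,np.radians([-39,141])),("bc",(.6655,.0982),.035,ANY),("sau",(.6,-.292),.025,ANY),("mo",(.488,.441),.004,np.radians([142,-38])),("mat",(.3684,-.283),.007,np.radians([129.5,-50.5]))):
    try:t=best(xy,z,ts);print(k,np.degrees(t),np.round(kin.ik([*xy,.2],rot(t)),2))
    except Exception as e:print(k,"fail",e)
E
```

```text
mouse ((492.5794677734375, 436.3419494628906), (99.7857894897461, 60.64878845214844), 51.574745178222656) [[0.4486031  0.38834354 0.00957771]
 [0.53467262 0.47852848 0.04114345]]
plant [592.56030581 287.10739653] 402
ym -47.5 [-0.04  0.8   1.25  1.59 -0.78  1.33  0.49]
yc 20.0 [-1.01  0.19  0.33  1.97 -0.08  0.99 -0.3 ]
bm -39.0 [-0.74  0.23  0.97  2.03 -0.23  0.99 -0.33]
bc 0.0 [-0.67  0.59  0.7   1.53 -0.4   1.17  0.1 ]
sau -110.0 [-0.24  0.7   1.04  1.56 -0.63  1.25 -1.03]
mo -38.0 [-1.13  0.51  0.47  1.56 -0.25  1.13 -1.26]
mat -50.5 [-0.34  0.24  1.06  2.04 -0.25  0.99 -0.04]
```

Run:
```python
from h import *
pick((.4817,-.4466),.031,np.radians(-47.5))
place((.393,.2841),.035,ANY)
p,P,H=cloud("top");cv2.imwrite("pics/t1.png",p);print(mug(P,(.393,.284),.004))
p,P,H=cloud("scene");print(mug(P,(.393,.284),.004))
```

```text
picked hit False w 0.05789007163149879 tcp [ 0.4819 -0.4467  0.0312] t 6.3583
lifted w 0.05786934911554735 F [ 0.68 -0.06 -2.76]
placed hit True tcp [0.3928 0.2841 0.035 ] th 140.0 w 0.058015190095510885
t 14.5667
(array([393.14161861, 283.15459404]), np.float64(48.787167035751054), 136, 6)
(array([391.0220994 , 283.06667872]), np.float64(51.1729488490688), 179, 53)
```

Run:
```python
from h import *
pick((.4616,-.0865),.031,np.radians(-39))
place((.6655,.0982),.035,ANY)
for n in("top","scene"):
    p,P,H=cloud(n);print(mug(P,(.6655,.0982),.004))
t=best((.5925,.287),.022,ANY);pick((.5925,.287),.022,t)
place((.5996,-.2917),.026,ANY)
for n in("top","scene"):
    p,P,H=cloud(n);cv2.imwrite(f"pics/{n}2.png",p);np.savez(f"c2_{n}.npz",P=P,H=H)
```

```text
picked hit False w 0.05793554297744828 tcp [ 0.4618 -0.0865  0.0312] t 18.9167
lifted w 0.057841769126713585 F [-0.03 -0.12 -1.59]
placed hit True tcp [0.6654 0.0982 0.0352] th -50.0 w 0.05785157387489631
t 25.5917
(array([665.61645485,  97.61540571]), np.float64(-139.94944543784757), 150, 34)
(array([664.10346539,  97.32397217]), np.float64(-139.59062310467874), 206, 61)
picked hit False w 0.059743148638596 tcp [0.593  0.287  0.0224] t 28.9083
lifted w 0.05974834783606467 F [-0.12  1.07 -2.91]
placed hit True tcp [ 0.5995 -0.2917  0.0263] th -100.0 w 0.059594270734919685
t 36.7583
```

View pics/top2.png

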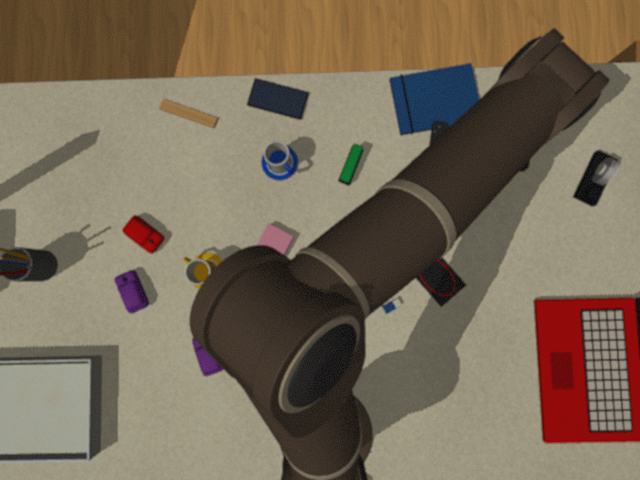

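```bash
python3 - <<'E'
from h import *
pick((.492,.437),.004,np.radians(-38.4))
place((.3684,-.2831),.007,np.radians([129,-51]))
r.move_pose([.45,.1,.35],rot(best((.45,.1),.35,ANY,.35)))
for n in("top","scene"):
    p,P,H=cloud(n);cv2.imwrite(f"pics/{n}3.png",p);np.savez(f"c2_{n}.npz",P=P,H=H)
print(sensors.observe()["time"])
E
python3 -c "
import cv2,numpy as np
a=cv2.imread('pics/top3.png');b=cv2.imread('pics/scene3.png')
f=lambda a:cv2.convertScaleAbs(cv2.resize(a,(400,400),interpolation=cv2.INTER_CUBIC),alpha=1.7)
cv2.imwrite('pics/z3.png',np.hstack([f(a[150:330,350:530]),f(b[210:390,130:310])]))"
```

```text
picked hit False w 0.05580780478721278 tcp [0.492  0.4372 0.0042] t 41.9917
lifted w 0.05588667604433227 F [ 0.41  0.61 -1.2 ]
placed hit True tcp [ 0.3683 -0.283   0.007 ] th -51.0 w 0.05588997330844894
t 50.7833
52.4333
```

View pics/z3.png

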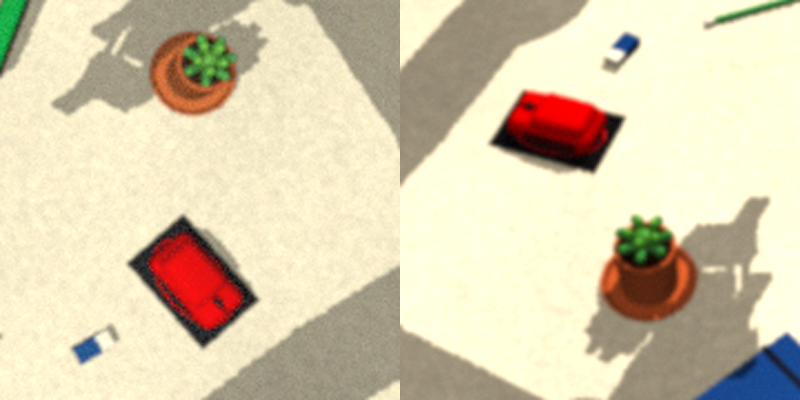

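View pics/scene3.png

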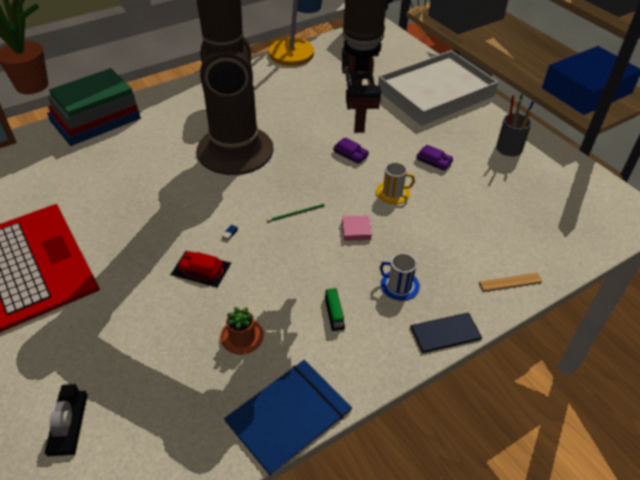

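The mouse sits on the mat (scene 201,266) inside the oval. The plant is upright in its saucer (241,330) and the mugs stand on their coasters (394,190 and 401,282). A numeric check comes next.

Run:
```python
from h import *
from scipy.optimize import least_squares
M=[];Q=[]
for n,d in(("top",(-.0015,.0008,.001)),("scene",(.0015,-.0008,-.0015))):
    f=np.load(f"c2_{n}.npz");P,H=f["P"]+d,f["H"];h,s,v=[H[...,i] for i in range(3)]
    M.append(P[near(P,(.368,-.283),.08)&(s>120)&((h<10)|(h>172))&(v>35)&(P[...,2]>.010)])
    Q.append(P[near(P,(.6,-.292),.04)&(P[...,2]>.02)&(P[...,2]<.061)])
    for k,c in(("ymug",(.393,.284)),("bmug",(.6655,.098))): print(k,mug(P,c,.004)[0].round(1))
    f0=np.load(f"c_{n}.npz");P0=f0["P"]+d
    for k,c,z in(("notes",(.4596,.11),.015),("stap",(.65,-.08),.025)):
        g=lambda X:np.mean(X[near(X,c,.065)&(X[...,2]>z)],0)*1000
        print(k,(g(P)-g(P0)).round(1))
M=np.vstack(M);Q=np.vstack(Q)
print("mouse",cv2.minAreaRect(mm(M[:,:2])),M[:,2].max())
print("plant",1000*least_squares(lambda a:np.hypot(*(Q[:,:2]-a).T)-.0298,[.6,-.29],loss="soft_l1",f_scale=.002).x)
```

```text
return _methods._mean(a, axis=axis, dtype=dtype,
  ret = um.true_divide(
Traceback (most recent call last):
  File "h.py", line 26, in mug
    s=least_squares(lambda a:np.hypot(*(q-a).T)-.0283,np.median(q,0),loss="soft_l1",f_scale=.002).x
      ~~~~~~~~~~~~~^^^^^^^^^^^^^^^^^^^^^^^^^^^^^^^^^^^^^^^^^^^^^^^^^^^^^^^^^^^^^^^^^^^^^^^^^^^^^^
ValueError: Initial guess is outside of provided bounds
```

The arm hides some things from the top camera, so I'll go back to the start pose and look again.

Run:
```python
from h import *
from scipy.optimize import least_squares
r.set_joints([-1.365,.411,-.013,1.596,.006,1.134,-.082])
M=[];Q=[]
for n,d in(("top",(-.0015,.0008,.001)),("scene",(.0015,-.0008,-.0015))):
    p,P,H=cloud(n);cv2.imwrite(f"pics/{n}4.png",p);P=P+d;h,s,v=[H[...,i] for i in range(3)]
    M.append(P[near(P,(.368,-.283),.08)&(s>120)&((h<10)|(h>172))&(v>35)&(P[...,2]>.010)])
    Q.append(P[near(P,(.6,-.292),.04)&(P[...,2]>.02)&(P[...,2]<.061)])
    for k,c in(("ymug",(.393,.284)),("bmug",(.6655,.098))): print(k,mug(P,c,.004)[0].round(1))
    P0=np.load(f"c_{n}.npz")["P"]+d
    for k,c,z in(("notes",(.4596,.11),.015),("stap",(.65,-.08),.025)):
        g=lambda X:np.mean(X[near(X,c,.065)&(X[...,2]>z)],0)*1000
        print(k,(g(P)-g(P0)).round(1))
M=np.vstack(M);Q=np.vstack(Q)
print("mouse",cv2.minAreaRect(mm(M[:,:2])),M[:,2].max())
print("plant",1000*least_squares(lambda a:np.hypot(*(Q[:,:2]-a).T)-.0298,[.6,-.29],loss="soft_l1",f_scale=.002).x,sensors.observe()["time"])
```

```text
ymug [391.8 283.9]
bmug [664.   98.4]
notes [ 0.  -0.   0.2]
stap [ 0.2 -0.1 -0. ]
ymug [392.5 283. ]
bmug [665.5  96.7]
notes [-0.5 -0.1 -0.3]
stap [ 0.  0. -0.]
mouse ((368.9338684082031, -282.2599792480469), (100.46356201171875, 59.541465759277344), 38.83160400390625) 0.047055875362523925
plant [ 597.94907994 -291.51991481] 54.65
```

View pics/top4.png

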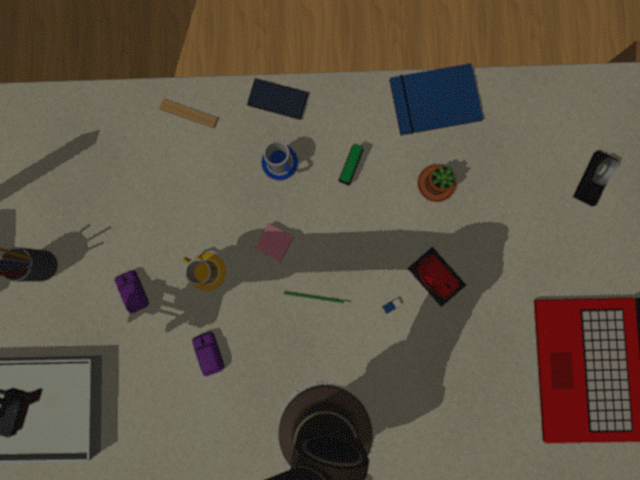

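All four things are in place (top view: yellow mug 203,272; blue mug 279,157; plant 440,179; mouse 437,277), so I'm handing in.

```bash
python3 -c "from station import *;print(close_job())"
```

```text
the job is handed in; nothing more can be done
None
```

I placed the yellow mug, the blue mug, the plant and the red mouse, in that order, and handed the job in at about 55 s on the robot's clock. Each was lowered slowly until it touched. The arm is back at its start pose, clear of everything.

| Item | Offset from centre of its place |
|---|---|
| Yellow mug | 1–1.5 mm |
| Blue mug | about 1 mm |
| Plant | about 2 mm |
| Mouse | about 1 mm, yaw within about 1–2° of the mat's long axis |

- **Bystanders:** the notes and the stapler show no measurable movement (0.5 mm at most, which is noise).
- **Disagreement between cameras:** the two views differed from each other by 2–4 mm on the same things, so I used their mean. The true offsets may therefore be a millimetre or two off these figures.
- **Failed check:** my first check after placing the mouse failed because the arm blocked the top view. I repeated it from the start pose and it came out clean.

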